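# Clear the flint core out of the tool clip and snap the flaking tool into it

## Robot

A 6-joint arm with a two-finger parallel gripper is mounted at the origin on the work surface. World frame = base frame: x ahead of the robot, y to its left, z up, the work surface at z = 0. Lengths are in m, angles in rad, forces in N, time in s.
With the tool pointing down it reaches from about 0.3 to 0.775 m from the base axis. Payload 14.6 kg.
Tool frame: the origin (TCP) lies at the very end of the fingers, on their centre line; the grasp point (between the pads) lies 19 mm behind it; z points along the fingers, y is the line along which they close (so a half turn about z gives the same grasp; the last joint's range is limited). The gripper opens to 94 mm and grips with 3 to 60 N. Pads are 16 mm wide; open, the fingers measure 119 mm over their backs; the gripper's body (75 mm by 177 mm) begins 78 mm behind the grasp point.
Start: joints at [-1.349, 0.3, 1.521, -0, 1.321, -0.067], TCP at [0.157, -0.527, 0.205] pointing down, gripper open.
Joint ranges: [-3.03, 3.03], [-0.79, 2.21], [0.23, 2.52], [-1.04, 4.18], [0, 3.07], [-2.55, 2.55]. Speed limits (rad/s): [2.22, 2.22, 2.57, 3.14, 3.14, 3.14].

## Interface

Orientations are given as [roll, pitch, yaw] about the fixed x, y, z axes, in that order (R = Rz(yaw) Ry(pitch) Rx(roll)).
In Python, from station import ctrl gives the robot as it stands.
- The arm moves only by the tool move_arm, never from a script. Its argument "increments" is a list of rows, each a list of 7 numbers: the opening, from 0 (shut) to 1 (fully open), then the shift along the tool's x, y, z in units of 50 mm (1.0 is 50 mm), then the turn, a rotation vector about the tool's x, y, z in rad. In form: [[claw, tx, ty, tz, rx, ry, rz], ...]. A call has 1 to 20 rows; each row shifts and turns the commanded pose from where the row before left it, along the tool's axes as they then stand; what a row does not reach is not made up. A row lasts 1/10 s, in which the tool goes at most 50 mm and 8.59 degrees, less where a joint would pass 70% of its speed; a pose out of reach is approached as far as the arm can. A call is refused whole if a number of a shift passes 1 or a number of a turn 0.15, either way. A call with a gripper value outside its range is refused whole. The fingers move at their own pace and stop on an object; "force" is the grip in N (left out, the last holds). Time passes only in rows, so rows that do not move let the fingers close. It gives the time, the measured TCP pose, the force, the opening and the grip force at its end, in the units of the state.
- ctrl.get_obs(): the state, without advancing time (a new reading comes with each control period).
- ctrl.camera(name): name is "side" or "top"; returns a dict with "color" (420x560x3 uint8, blue, green, red), "K" (3x3 intrinsics, pixels), "pose" (4x4, takes a point from camera to world coordinates). Camera axes: x right, y down, z forward; pixel columns grow to the right and rows downward; lengths in m; the calibration is good to about 2 mm. A picture is of the moment at which its call begins. There is no depth.
- ctrl.hand_in(): hands the job in; it is judged then, once.
Trained networks look in a picture, given as the dict that the camera call returned (one of the last four; its "shot" number tells which), for a name from the list of things; names that differ only in an ending like _2 or _b are one class to them, and where a whole thing is asked for, a point or a joint stands for the part that bears it (a point fixed in the world has none). Each returns a list of dicts, best first, with "conf" (0 to 1); they miss things now and then, are a little off and sometimes report something else, mostly with a low value. They report only what shows in the picture. A call takes as long as a camera call. They do not tell look-alikes from the thing itself.
- ctrl.cut_out(name, picture): "mask" (420x560 bool, what is visible of it) and "centre" ([row, column] in pixels, amid what is visible of it).
The state is a dict: "time_s": time; "qpos": joint angles; "joint_vel": joint speeds; "tau": joint torques, N m; "ee_pos": TCP position; "eef_rot": TCP orientation; "force": force on the tool from outside, world axes, zero at the start; "moment": the same for the moment, N m; "grip_width": finger opening in m; "grip_force": force on a finger pad.
Only numpy, scipy, OpenCV 4.12 (cv2) and the standard library are available. Lean on these libraries where they do the work, as an engineer would, in place of code of your own. Each camera call takes 0.05 s, during which the arm holds its last target. There are 200 camera calls.

## Task

A flint core has been left standing in the tool clip on the knapping bench: take it out and stand it upright in the empty white bin. Then take the copper-tipped flaking tool from its wooden rest and press it down past the sprung orange roller jaw of the clip, with the wooden handle roughly centred along the clip (copper tip to either side), until it lies level on the seats of both forks and the jaw has closed over it. Do not shift either bin, the hammer or the chalky stone.

Things in the scene. Friction and masses are not known exactly. Their poses are not given: they have to be found in the camera images.
- clip: Tool clip fixed to the bench: dark steel base plate 105 (x) x 140 (y) x 8 mm, two grey metal forks 14 mm thick at y = -50 and +50 mm, orange jaw on the +x side. Origin: on the table, midway between the forks, under the slots' centre line; z up. The tool lies across both forks along y at x = 0. Between the forks (86 mm clear) fingers that close along x fit, from 25 mm above the table up.
- clip_seat (a point): Where the middle of the handle must end: midway between the forks, 49 mm above the table (seats 38 + handle radius 11). Axes as the clip's. Each slot is 26 mm wide (x -13 to +13 mm), with a tall prong on its -x side (straight to 78 mm above the table, then flared, top 92 mm) and a short one on its +x side (to 55 mm).
- jaw (a joint): Angle of the orange sprung jaw (one piece, an arm 70 mm high at each fork), hinged on a 6 mm shaft parallel to y at clip x = 32, z = 17 mm. 0 = sprung shut; grows to 0.6 rad as it is pushed outwards (+x). About 0.1 rad lets the tool pass; pressing the tool straight down between tall prong and roller takes some 8 to 20 N.
- jaw_nose (a point): Midpoint between the jaw's two free-turning yellow rollers (12 mm diameter, 16 mm long, axes parallel to y), one overhanging each slot; with the jaw closed it lies at clip x = 12 mm, z = 66.5 mm, so the rollers reach in to x = 6 mm.
- core: Flint core: dark grey faceted upright block, 52 mm across, 80 mm tall, 0.4 kg, with a chalk-white patch on its top and one side. Treat it as a cylinder. Origin: centre of its underside; z up along its axis. It starts standing on the clip's base plate (8 mm high) between the two forks; grip it there with fingers closing along the clip's x axis (towards the forks there is little room).
- bin_empty: Empty white open-topped plastic bin, 130 x 130 mm, 45 mm high, walls and floor 4 mm thick, inside 122 x 122 mm. Origin: centre of its underside.
- bin_full: A second white bin of the same size, filled with grey and white flint flakes to about 35 mm height. Leave alone. Origin: centre of its underside.
- rest: Low wooden rest fixed to the bench: a dark base plate 60 (x) x 125 (y) x 8 mm with two notched blocks, 12 mm thick, at y = -50 and +50 mm, 42 mm high. Origin: underside centre; y along the tool lying in it.
- flaker: Flaking tool: round pale wooden handle 170 mm long, 22 mm diameter, with a copper tip 9 mm diameter and 30 mm long at its +y end behind a brass collar; 0.11 kg. Origin: on the axis at the middle of the handle; y along the axis towards the copper tip. It starts lying in the notches of the rest, its axis 41 mm above the table; between the rest's blocks the handle is free for gripping from above.
- hammer: Copper-headed hammer with a handle, 200 mm long, lying on the bench. Leave alone. Origin: on its underside near the middle; handle to -x.
- nodule: Chalk-white stone about 60 mm across and 45 mm high. Leave alone. Origin: centre of its underside.
Things that resemble listed ones, but are neither listed nor needed, are in the scene too. Several things look just like the clip: the one meant starts farthest to the robot's left.

How it is judged:
On the way, in this order (a step that is already met when the one before it is completed fails the run):
1. the flint core stands upright in the empty white bin, released (x of core in the frame of bin_empty between -0.05 and 0.05 m and y of core in the frame of bin_empty between -0.05 and 0.05 m and z of core in the frame of bin_empty below 0.015 m and angle between core's own z axis and vertical below 0.2 rad and contact force between the fingers and core below 0.1 N), for 0.2 s.
2. the flaking tool lies on both seats of the clip with the jaw closed over it (x of flaker in the frame of clip_seat between -0.005 and 0.005 m and z of flaker in the frame of clip_seat between -0.005 and 0.005 m and y of flaker in the frame of clip_seat between -0.025 and 0.025 m and angle between the y axis of flaker and the y axis of clip, either way round below 0.08 rad and value of joint jaw below 0.06 rad), for 0.2 s.
At the end, for the whole second after the job is handed in: Core in the empty bin: within 50 mm of its centre each way, on its floor, tilt < 0.2 rad. Handle centre within 5 mm of clip_seat across and in height, 25 mm along; axis within 0.08 rad of the clip's y (either way round); jaw below 0.06 rad. Both at rest (all of step 2 and x of core in the frame of bin_empty between -0.05 and 0.05 m and y of core in the frame of bin_empty between -0.05 and 0.05 m and z of core in the frame of bin_empty below 0.015 m and angle between core's own z axis and vertical below 0.2 rad and linear speed of each of core, flaker below 0.02 m/s); the robot touches nothing.
It fails at once if a bin is shifted by more than 30 mm (distance of any of bin_empty, bin_full from where it was at the start of the episode above 0.03 m).
It fails at once if the hammer or the chalky stone is shifted by more than 20 mm (distance of any of hammer, nodule from where it was at the start of the episode above 0.02 m).
It also fails if it takes over 72 s, if anything falls off the work surface, if the arm or the gripper's body presses on something with over 40 N, if the wrist force passes 120 N, or if a joint passes its speed limit or range.

## Working session

There is one attempt and no reset: what is moved stays moved. The work goes in short steps, Python scripts to look and compute and a tool call to move; the robot and the scene stay as the last step left them, time stands still between calls to the robot, and variables do not carry over. Pictures are saved under pics/ and viewed, at most 10 in all, crops included, and the job is handed in when it is done.

Besides the shell and the picture viewer there is one more tool, called after "Request:" in YAML: its name, and indented under it one key for each argument. move_arm: Moves the arm, as the interface text tells. Its arguments: {"type":"object","properties":{"increments":{"type":"array","items":{"type":"array","items":{"type":"number"}}},"force":{"type":"number"}},"required":["increments"]}

```bash
mkdir -p pics; cat > h.py <<'E'
import numpy as np,cv2
from station import ctrl
def ray(p,uv):
    d=p['pose'][:3,:3]@np.linalg.inv(p['K'])@np.array([uv[0],uv[1],1.]);return p['pose'][:3,3],d
def atz(p,uv,z):
    o,d=ray(p,uv);return o+d*(z-o[2])/d[2]
def proj(p,X):
    T=np.linalg.inv(p['pose']);c=T[:3,:3]@np.asarray(X)+T[:3,3];q=p['K']@c;return q[:2]/q[2]
E
python3 - <<'E'
from h import *
s=ctrl.get_obs();print(s['ee_pos'],s['eef_rot'],s['time_s'])
for n in ['top','side']:
    p=ctrl.camera(n);cv2.imwrite(f'pics/{n}0.png',p['color']);print(n,p['pose'].round(3).tolist(),p['K'].round(1).tolist())
    for o in ['clip','core','bin_empty','bin_full','rest','flaker','jaw','hammer','nodule']:
        print(o,[(round(d['conf'],2),np.round(d['centre']).tolist(), atz(p,d['centre'][::-1],.04).round(3).tolist()) for d in ctrl.cut_out(o,p)])
E
```

```text
[ 0.15657207 -0.52697209  0.20488026] [-3.14041083e+00 -6.50267838e-05  2.88740642e-01] 0.0
top [[-0.003, -0.997, 0.08, 0.387], [-1.0, 0.003, -0.003, -0.036], [0.002, -0.08, -0.997, 1.313], [0.0, 0.0, 0.0, 1.0]] [[427.5, 0.0, 277.9], [0.0, 427.5, 208.7], [0.0, 0.0, 1.0]]
clip [(0.97, [132.0, 361.0], [0.723, -0.291, 0.04]), (0.68, [183.0, 257.0], [0.566, 0.023, 0.04]), (0.61, [277.0, 399.0], [0.286, -0.395, 0.04])]
core []
bin_empty [(0.73, [238.0, 149.0], [0.402, 0.344, 0.04])]
bin_full [(0.76, [177.0, 167.0], [0.584, 0.293, 0.04])]
rest [(0.67, [210.0, 369.0], [0.483, -0.311, 0.04])]
flaker [(0.89, [214.0, 372.0], [0.473, -0.319, 0.04])]
jaw [(0.68, [125.0, 366.0], [0.744, -0.307, 0.04]), (0.67, [172.0, 238.0], [0.599, 0.079, 0.04]), (0.52, [269.0, 402.0], [0.31, -0.406, 0.04])]
hammer [(0.82, [254.0, 270.0], [0.354, -0.014, 0.04]), (0.19, [183.0, 255.0], [0.566, 0.029, 0.04])]
nodule [(0.68, [142.0, 310.0], [0.691, -0.136, 0.04]), (0.17, [171.0, 250.0], [0.603, 0.046, 0.04])]
side [[-0.974, -0.137, 0.183, 0.354], [-0.228, 0.543, -0.808, 0.685], [0.011, -0.828, -0.56, 0.562], [0.0, 
[... 320 characters left out ...]
_empty [(0.57, [369.0, 284.0], [0.414, 0.36, 0.04])]
bin_full [(0.91, [322.0, 195.0], [0.576, 0.313, 0.04])]
rest [(0.9, [172.0, 313.0], [0.462, -0.232, 0.04]), (0.61, [229.0, 231.0], [0.599, 0.062, 0.04]), (0.53, [185.0, 226.0], [0.672, -0.112, 0.04])]
flaker [(0.71, [161.0, 315.0], [0.467, -0.301, 0.04]), (0.46, [230.0, 229.0], [0.604, 0.066, 0.04]), (0.33, [369.0, 284.0], [0.414, 0.36, 0.04])]
jaw [(0.74, [150.0, 369.0], [0.316, -0.412, 0.04]), (0.72, [144.0, 217.0], [0.782, -0.332, 0.04]), (0.66, [228.0, 230.0], [0.603, 0.061, 0.04]), (0.19, [158.0, 316.0], [0.466, -0.316, 0.04])]
hammer [(0.59, [234.0, 346.0], [0.352, 0.018, 0.04])]
nodule [(0.55, [184.0, 227.0], [0.672, -0.117, 0.04])]
```

View pics/top0.png

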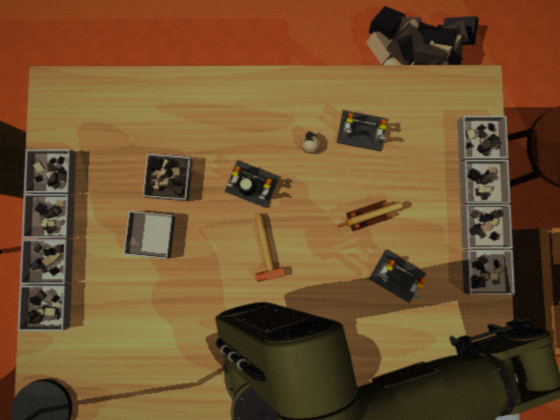

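View pics/side0.png

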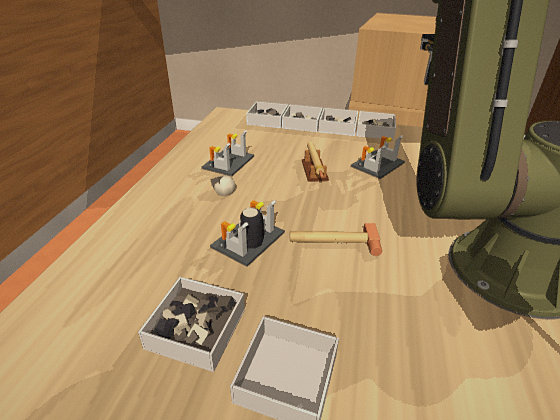

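The top view shows the clip with the core at about (252,184), the flaker at (372,214), and the empty bin at (149,235). The side view shows the core in the clip at (250,228). I'll look at these closer.

```bash
python3 - <<'E'
from h import *
t=ctrl.camera('top');s=ctrl.camera('side')
c=lambda p,x,y,w,h,f:cv2.resize(p['color'][y:y+h,x:x+w],None,fx=f,fy=f,interpolation=cv2.INTER_CUBIC)
im=np.zeros((600,800,3),np.uint8)
a=c(t,220,150,70,60,5.7);im[:342,:399]=a[:342,:399]
a=c(t,330,190,80,50,5);im[:250,400:800]=a
a=c(s,205,190,85,75,4.5);im[260:260+337,400:782]=a[:337,:382]
a=c(t,120,200,60,60,4);im[350:590,:240]=a
cv2.imwrite('pics/z.png',cv2.convertScaleAbs(im,alpha=1.5))
for n in ['clip','bin_empty','flaker','rest']:
    for d in ctrl.cut_out(n,t)[:3]:
        r=cv2.minAreaRect(np.argwhere(d['mask'])[:,::-1].astype(np.float32)); b=cv2.boxPoints(r)
        print(n,round(d['conf'],2),np.round(r[0],1),np.round(b,1).tolist(),[atz(t,q,{'clip':.008,'bin_empty':.045,'flaker':.045,'rest':.03}[n])[:2].round(3).tolist() for q in list(b)+[r[0]]])
E
```

```text
clip 0.89 [361.3 130.1] [[335.8999938964844, 142.8000030517578], [342.0, 109.30000305175781], [386.70001220703125, 117.4000015258789], [380.6000061035156, 150.89999389648438]] [[0.696, -0.22], [0.802, -0.24], [0.776, -0.38], [0.67, -0.358], [0.736, -0.299]]
clip 0.78 [397.9 276.3] [[365.8999938964844, 277.5], [384.29998779296875, 247.3000030517578], [429.8999938964844, 275.1000061035156], [411.6000061035156, 305.29998779296875]] [[0.282, -0.305], [0.373, -0.363], [0.288, -0.499], [0.199, -0.441], [0.285, -0.402]]
clip 0.62 [251.2 183.6] [[224.10000610351562, 191.10000610351562], [236.39999389648438, 159.6999969482422], [278.29998779296875, 176.1999969482422], [266.0, 207.60000610351562]] [[0.546, 0.126], [0.644, 0.088], [0.592, -0.041], [0.495, -0.003], [0.569, 0.043]]
bin_empty 0.86 [148.5 234.4] [[122.69999694824219, 253.8000030517578], [127.19999694824219, 210.1999969482422], [174.1999969482422, 215.10000610351562], [169.6999969482422, 258.70001220703125]] [[0.356, 0.419], [0.485, 0.409], [0.47, 0.269], [0.342, 0.28], [0.413, 0.344]]
bin_empty 0.75 [250.7 176.2] [[230.5, 174.10000
[... 218 characters left out ...]
1 [310.3 142.8] [[296.5, 142.5], [310.0, 129.0], [324.0, 143.0], [310.5, 156.5]] [[0.688, -0.096], [0.73, -0.137], [0.687, -0.179], [0.646, -0.138], [0.688, -0.137]]
flaker 0.84 [370.5 214. ] [[339.79998779296875, 220.39999389648438], [398.6000061035156, 200.10000610351562], [401.20001220703125, 207.5], [342.29998779296875, 227.89999389648438]] [[0.453, -0.223], [0.513, -0.4], [0.491, -0.407], [0.431, -0.23], [0.472, -0.315]]
rest 0.61 [367.8 215.4] [[345.20001220703125, 212.60000610351562], [384.20001220703125, 199.60000610351562], [390.3999938964844, 218.1999969482422], [351.3999938964844, 231.1999969482422]] [[0.477, -0.242], [0.516, -0.36], [0.46, -0.378], [0.421, -0.26], [0.469, -0.31]]
```

View pics/z.png

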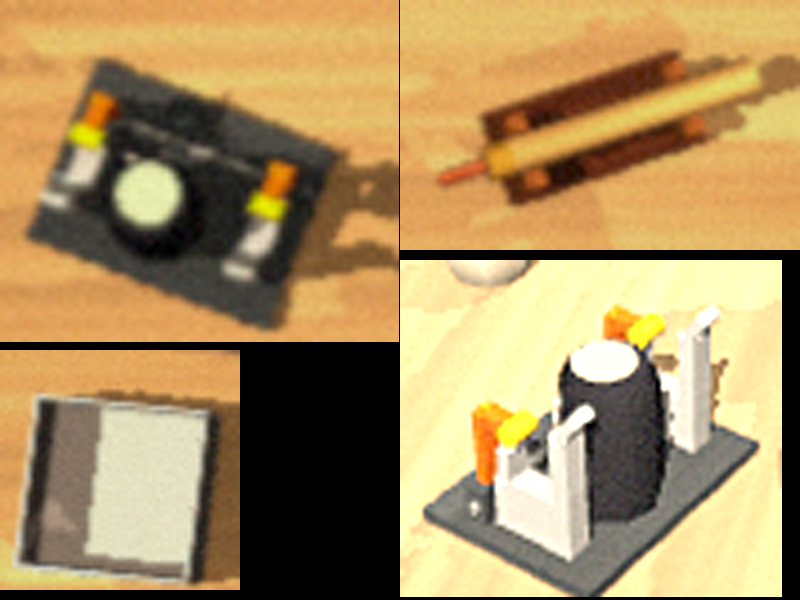

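```bash
cat >> h.py <<'E'
def yel(p,lo,hi,minA=4):
    hsv=cv2.cvtColor(p['color'],cv2.COLOR_BGR2HSV);m=cv2.inRange(hsv,np.array(lo),np.array(hi))
    n,_,st,c=cv2.connectedComponentsWithStats(m)
    return [(c[i],st[i,4]) for i in range(1,n) if st[i,4]>=minA]
def tri(a,ua,b,ub):
    o1,d1=ray(a,ua);o2,d2=ray(b,ub)
    s=np.linalg.lstsq(np.c_[d1,-d2],o2-o1,rcond=None)[0];x,y=o1+s[0]*d1,o2+s[1]*d2
    return (x+y)/2,np.linalg.norm(x-y)
E
python3 - <<'E'
from h import *
t=ctrl.camera('top');s=ctrl.camera('side')
Y=([26,190,110],[34,255,255])
T=[c for c,a in yel(t,*Y) if 220<c[0]<290 and 150<c[1]<215]
S=[c for c,a in yel(s,*Y) if 205<c[0]<290 and 190<c[1]<265]
print(np.round(T,1).tolist(),np.round(S,1).tolist())
for u in T:print('roller z.07',atz(t,u,.07).round(4))
for u in T:
    for v in S:
        x,e=tri(t,u,s,v)
        if e<.01:print('tri',x.round(4),e.round(4))
# plate corners
P=[(238.4,160.9),(279.6,177.2),(268.2,207),(225.3,191.8)]
print('plate',[atz(t,u,.008)[:2].round(3).tolist() for u in P], np.mean([atz(t,u,.008) for u in P],0).round(4))
print('core top',atz(t,(220+148/5.7,150+193/5.7),.088))
a,b=atz(t,(349.6,221.6),.041),atz(t,(401.6,205),.041);print('flaker',a,b,np.linalg.norm(a-b),(a+b)/2,np.arctan2(-(a-b)[0],(a-b)[1]))
B=[(120+x/4,200+(y-350)/4) for x,y in[(37,397),(214,410),(193,582),(17,565)]]
B=[atz(t,u,.045) for u in B];print('bin',np.round(B,3).tolist(),np.mean(B,0))
E
```

```text
[[234.5, 173.5], [266.2, 185.8]] [[259.3, 204.2], [230.5, 226.2]]
roller z.07 [0.5904 0.0879 0.07  ]
roller z.07 [ 0.5538 -0.0053  0.07  ]
tri [0.5904 0.0879 0.0687] 0.0005
tri [ 0.5536 -0.0054  0.069 ] 0.0007
plate [[0.64, 0.082], [0.589, -0.045], [0.497, -0.01], [0.544, 0.122]] [0.5673 0.0374 0.008 ]
core top [0.55720341 0.05280904 0.088     ]
flaker [ 0.4496471  -0.25283351  0.041     ] [ 0.49888712 -0.40914769  0.041     ] 0.1638862535471495 [ 0.47426711 -0.3309906   0.041     ] 0.30516695773574065
bin [[0.481, 0.402, 0.045], [0.47, 0.271, 0.045], [0.344, 0.284, 0.045], [0.356, 0.414, 0.045]] [0.41273348 0.34289653 0.045     ]
```

```bash
cat >> h.py <<'E'
from scipy.spatial.transform import Rotation as Ro
def go(x,y,z,yaw):
    "tool-frame shift in 50mm units (before turning) and total rotvec to reach a pose pointing down"
    s=ctrl.get_obs();R=Ro.from_euler('xyz',s['eef_rot']);G=Ro.from_euler('xyz',[np.pi,0,yaw])
    d=np.array([x,y,z])-s['ee_pos']
    print('t',round(s['time_s'],2),'pos',s['ee_pos'].round(4),'yaw',s['eef_rot'].round(3),'shift',(R.inv().apply(d)/.05).round(2),'after turn',(G.inv().apply(d)/.05).round(2),'rot',(R.inv()*G).as_rotvec().round(3),'w',s['grip_width'],'f',s['force'].round(1))
E
python3 - <<'E'
from h import *
s=ctrl.camera('side');print(atz(s,(250.6,212.2),.088), proj(s,[.557,.053,.088]))
go(.557,.052,.2,1.197)
E
```

```text
[0.55552156 0.05471846 0.088     ] [250.16436366 211.64539632]
t 1.45 pos [ 0.1566 -0.5272  0.2054] yaw [-3.142 -0.     0.289] shift [10.97 -8.82  0.11] after turn [13.71  3.22  0.11] rot [-0.    -0.    -0.908] w 0.09410921608479281 f [-0.4 -0.4  0.2]
```

Request:
move_arm:
  increments:
    - [1,0.55,-0.44,0,0,0,0]
    - [1,0.55,-0.44,0,0,0,0]
    - [1,0.55,-0.44,0,0,0,0]
    - [1,0.55,-0.44,0,0,0,0]
    - [1,0.55,-0.44,0,0,0,0]
    - [1,0.55,-0.44,0,0,0,0]
    - [1,0.55,-0.44,0,0,0,0]
    - [1,0.55,-0.44,0,0,0,0]
    - [1,0.55,-0.44,0,0,0,0]
    - [1,0.55,-0.44,0,0,0,0]
    - [1,0.55,-0.44,0,0,0,0]
    - [1,0.55,-0.44,0,0,0,0]
    - [1,0.55,-0.44,0,0,0,0]
    - [1,0.55,-0.44,0,0,0,0]
    - [1,0.55,-0.44,0,0,0,0]
    - [1,0.55,-0.44,0,0,0,0]
    - [1,0.55,-0.44,0,0,0,0]
    - [1,0.55,-0.44,0,0,0,0]
    - [1,0.55,-0.44,0,0,0,0]
    - [1,0.55,-0.44,0,0,0,0]
  force: 25

```text
time_s: 3.45
ee_pos: [0.5592, 0.0526, 0.2055]
eef_rot: [3.142, -0.0, 0.289]
force: [0.3, -0.3, 0.1]
grip_width: 0.0944
grip_force: 0.0
```

Request:
move_arm:
  increments:
    - [1,0,0,0,0,0,-0.1]
    - [1,0,0,0,0,0,-0.1]
    - [1,0,0,0,0,0,-0.1]
    - [1,0,0,0,0,0,-0.1]
    - [1,0,0,0,0,0,-0.1]
    - [1,0,0,0,0,0,-0.1]
    - [1,0,0,0,0,0,-0.1]
    - [1,0,0,0,0,0,-0.1]
    - [1,0,0,0,0,0,-0.108]
    - [1,0,0,0,0,0,0]
    - [1,0,0,0,0,0,0]

```text
time_s: 4.55
ee_pos: [0.5585, 0.0512, 0.2054]
eef_rot: [-3.142, -0.0, 1.194]
force: [-0.1, -0.4, -0.5]
grip_width: 0.0937
grip_force: 0.0
```

```bash
python3 - <<'E'
from h import *
go(.556,.0535,.052,1.197)
E
```

```text
t 4.55 pos [0.5585 0.0512 0.2054] yaw [-3.142 -0.     1.194] shift [ 0.02 -0.06  3.07] after turn [ 0.02 -0.06  3.07] rot [-0.    -0.    -0.003] w 0.09372510776825653 f [-0.1 -0.4 -0.5]
```

Request:
move_arm:
  increments:
    - [1,0.02,-0.06,0.3,0,0,0]
    - [1,0,0,0.3,0,0,0]
    - [1,0,0,0.3,0,0,0]
    - [1,0,0,0.3,0,0,0]
    - [1,0,0,0.3,0,0,0]
    - [1,0,0,0.3,0,0,0]
    - [1,0,0,0.3,0,0,0]
    - [1,0,0,0.3,0,0,0]
    - [1,0,0,0.3,0,0,0]
    - [1,0,0,0.3,0,0,0]
    - [1,0,0,0.07,0,0,0]
    - [0.4,0,0,0,0,0,0]
    - [0.4,0,0,0,0,0,0]
    - [0.4,0,0,0,0,0,0]
    - [0.4,0,0,0,0,0,0]
    - [0.4,0,0,0,0,0,0]
    - [0.4,0,0,0,0,0,0]
    - [0.4,0,0,0,0,0,0]
  force: 25

```text
time_s: 6.35
ee_pos: [0.5561, 0.0533, 0.0521]
eef_rot: [3.142, -0.0, 1.197]
force: [-0.9, 0.7, 2.0]
grip_width: 0.0496
grip_force: 25.0
```

Request:
move_arm:
  increments:
    - [0.3,0,0,-0.1,0,0,0]
    - [0.3,0,0,-0.25,0,0,0]
    - [0.3,0,0,-0.3,0,0,0]
    - [0.3,0,0,-0.3,0,0,0]
    - [0.3,0,0,-0.3,0,0,0]
    - [0.3,0,0,-0.3,0,0,0]
    - [0.3,0,0,-0.3,0,0,0]
    - [0.3,0,0,-0.3,0,0,0]
    - [0.3,0,0,-0.3,0,0,0]
    - [0.3,0,0,-0.3,0,0,0]
    - [0.3,0,0,-0.25,0,0,0]
    - [0.3,0,0,-0.1,0,0,0]
    - [0.3,0,0,0,0,0,0]

```text
time_s: 7.65
ee_pos: [0.5562, 0.0532, 0.2076]
eef_rot: [3.141, -0.0, 1.197]
force: [0.1, -0.5, -3.2]
grip_width: 0.0499
grip_force: 25.0
```

```bash
python3 - <<'E'
from h import *
go(.413,.344,.2,1.487)
t=ctrl.camera('top');s=ctrl.camera('side')
for o,z in[('core',.15),('clip',.008),('bin_empty',.0225)]:
  for p in (t,s):print(o,[(round(d['conf'],2),atz(p,d['centre'][::-1],z).round(3)[:2].tolist()) for d in ctrl.cut_out(o,p)])
B=[(279,318),(337,331),(314,415),(232,386)]
E
```

```text
t 7.65 pos [0.5562 0.0532 0.2076] yaw [ 3.141 -0.     1.197] shift [ 4.37 -4.79  0.15] after turn [ 5.56 -3.34  0.15] rot [ 0.001 -0.    -0.29 ] w 0.04988806215311747 f [ 0.1 -0.5 -3.2]
core [(0.4, [0.571, 0.268])]
core [(0.95, [0.588, -0.036])]
clip [(0.92, [0.283, -0.396]), (0.9, [0.733, -0.295]), (0.68, [0.562, -0.005])]
clip [(0.8, [0.561, 0.037]), (0.77, [0.756, -0.302]), (0.7, [0.698, -0.165]), (0.59, [0.268, -0.424])]
bin_empty [(0.73, [0.418, 0.348])]
bin_empty [(0.86, [0.418, 0.352])]
```

Request:
move_arm:
  increments:
    - [0.3,0.15,-0.16,0,0,0,0]
    - [0.3,0.3,-0.33,0,0,0,0]
    - [0.3,0.4,-0.43,0,0,0,0]
    - [0.3,0.4,-0.43,0,0,0,0]
    - [0.3,0.4,-0.43,0,0,0,0]
    - [0.3,0.4,-0.43,0,0,0,0]
    - [0.3,0.4,-0.43,0,0,0,0]
    - [0.3,0.4,-0.43,0,0,0,0]
    - [0.3,0.4,-0.43,0,0,0,0]
    - [0.3,0.4,-0.43,0,0,0,0]
    - [0.3,0.35,-0.4,0,0,0,0]
    - [0.3,0.25,-0.28,0,0,0,0]
    - [0.3,0.16,-0.18,0,0,0,0]
    - [0.3,0,0,0,0,0,0]
    - [0.3,0,0,0,0,0,0]

```text
time_s: 9.55
ee_pos: [0.4138, 0.3457, 0.2069]
eef_rot: [3.142, 0.0, 1.197]
force: [0.4, 0.3, -2.8]
grip_width: 0.0497
grip_force: 25.0
```

```bash
python3 - <<'E'
from h import *
go(.414,.346,.049,1.197)
s=ctrl.camera('side');cv2.imwrite('pics/s2.png',s['color'])
E
```

```text
t 9.55 pos [0.4138 0.3457 0.2069] yaw [3.142 0.    1.197] shift [0.01 0.   3.16] after turn [0.01 0.   3.16] rot [ 0.  0. -0.] w 0.04969122061046058 f [ 0.4  0.3 -2.8]
```

View pics/s2.png

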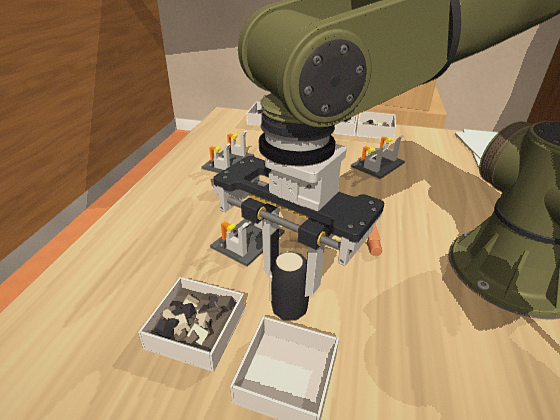

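The core hangs upright in the fingers at about (290,285), above the empty bin (285,370). Now I'll lower it.

Request:
move_arm:
  increments:
    - [0.3,0,0,0.2,0,0,0]
    - [0.3,0,0,0.3,0,0,0]
    - [0.3,0,0,0.3,0,0,0]
    - [0.3,0,0,0.3,0,0,0]
    - [0.3,0,0,0.3,0,0,0]
    - [0.3,0,0,0.3,0,0,0]
    - [0.3,0,0,0.3,0,0,0]
    - [0.3,0,0,0.3,0,0,0]
    - [0.3,0,0,0.3,0,0,0]
    - [0.3,0,0,0.2,0,0,0]
    - [0.3,0,0,0.14,0,0,0]
    - [0.3,0,0,0.1,0,0,0]
    - [0.3,0,0,0.1,0,0,0]
    - [0.3,0,0,0,0,0,0]
    - [0.3,0,0,0,0,0,0]

```text
time_s: 11.1
ee_pos: [0.4139, 0.3461, 0.0502]
eef_rot: [3.141, -0.0, 1.197]
force: [0.5, 0.2, -3.5]
grip_width: 0.0493
grip_force: 25.0
```

Request:
move_arm:
  increments:
    - [0.3,0,0,0.04,0,0,0]
    - [0.3,0,0,0,0,0,0]
    - [0.3,0,0,0,0,0,0]

```text
time_s: 11.4
ee_pos: [0.4138, 0.3461, 0.0482]
eef_rot: [3.141, -0.0, 1.197]
force: [0.3, 0.4, -3.7]
grip_width: 0.0495
grip_force: 25.0
```

Request:
move_arm:
  increments:
    - [0.3,0,0,0.03,0,0,0]
    - [0.3,0,0,0,0,0,0]
    - [0.62,0,0,0,0,0,0]
    - [0.62,0,0,0,0,0,0]
    - [0.68,0,0,0,0,0,0]
    - [0.68,0,0,0,0,0,0]

```text
time_s: 12.0
ee_pos: [0.4138, 0.346, 0.0464]
eef_rot: [3.142, -0.0, 1.197]
force: [0.5, -0.4, 0.6]
grip_width: 0.0642
grip_force: 0.0
```

Request:
move_arm:
  increments:
    - [0.68,0,0,-0.1,0,0,0]
    - [0.68,0,0,-0.2,0,0,0]
    - [0.68,0,0,-0.3,0,0,0]
    - [0.68,0,0,-0.4,0,0,0]
    - [0.68,0,0,-0.4,0,0,0]
    - [0.68,0,0,-0.4,0,0,0]
    - [0.68,0,0,-0.4,0,0,0]
    - [0.68,0,0,-0.4,0,0,0]
    - [0.68,0,0,-0.3,0,0,0]
    - [0.68,0,0,-0.2,0,0,0]
    - [0.68,0,0,0,0,0,0]

```text
time_s: 13.1
ee_pos: [0.4141, 0.3462, 0.203]
eef_rot: [3.14, -0.002, 1.197]
force: [1.2, -1.3, -0.8]
grip_width: 0.0639
grip_force: 0.0
```

```bash
python3 - <<'E'
from h import *
go(.474,-.331,.2,1.876)
s=ctrl.camera('side');t=ctrl.camera('top')
im=np.zeros((500,780,3),np.uint8)
c=lambda p,x,y,w,h,f:cv2.resize(p['color'][y:y+h,x:x+w],None,fx=f,fy=f,interpolation=cv2.INTER_CUBIC)
im[:480,:400]=c(s,220,280,125,150,3.2)[:480,:400]
im[:250,400:780]=c(t,335,195,76,50,5)
im[260:500,400:720]=c(s,285,130,80,60,4)
cv2.imwrite('pics/z2.png',cv2.convertScaleAbs(im,alpha=1.4))
hsv=cv2.cvtColor(t['color'],cv2.COLOR_BGR2HSV)
for p,r in((t,[330,190,420,240]),(s,[290,130,350,190])):
  for d in ctrl.cut_out('flaker',p)[:1]:
    uv=np.argwhere(d['mask'])[:,::-1];W=np.array([atz(p,u,.041)[:2] for u in uv])
    m=W.mean(0);e=np.linalg.svd(W-m,full_matrices=False)[2][0];e*=np.sign(e[1]);k=(W-m)@e
    print(m.round(4),'yaw',np.arctan2(-e[0],e[1]).round(3),(m+e*k.max()).round(4),(m+e*k.min()).round(4))
E
```

```text
t 13.1 pos [0.4141 0.3462 0.203 ] yaw [ 3.140e+00 -2.000e-03  1.197e+00] shift [-12.17   6.06   0.04] after turn [-13.28  -2.93   0.06] rot [ 0.002 -0.002 -0.679] w 0.0638530224167089 f [ 1.2 -1.3 -0.8]Traceback (most recent call last):
  File "<stdin>", line 6, in <module>
ValueError: could not broadcast input array from shape (448,400,3) into shape (480,400,3)
```

```bash
python3 - <<'E'
from h import *
s=ctrl.camera('side');t=ctrl.camera('top')
im=np.zeros((500,780,3),np.uint8)
c=lambda p,x,y,w,h,f:cv2.resize(p['color'][y:y+h,x:x+w],None,fx=f,fy=f,interpolation=cv2.INTER_CUBIC)
im[:448,:400]=c(s,220,280,125,140,3.2)
im[:250,400:780]=c(t,335,195,76,50,5)
im[260:500,400:720]=c(s,285,130,80,60,4)
cv2.imwrite('pics/z2.png',cv2.convertScaleAbs(im,alpha=1.4))
for p in (t,s):
  for d in ctrl.cut_out('flaker',p)[:1]:
    uv=np.argwhere(d['mask'])[:,::-1];W=np.array([atz(p,u,.041)[:2] for u in uv])
    m=W.mean(0);e=np.linalg.svd(W-m,full_matrices=False)[2][0];e*=np.sign(e[1]);k=(W-m)@e
    print(m.round(4),'yaw',np.arctan2(-e[0],e[1]).round(3),(m+e*k.max()).round(4),(m+e*k.min()).round(4))
E
```

```text
[ 0.4732 -0.3211] yaw 0.32 [ 0.4421 -0.2273] [ 0.5015 -0.4065]
```

View pics/z2.png

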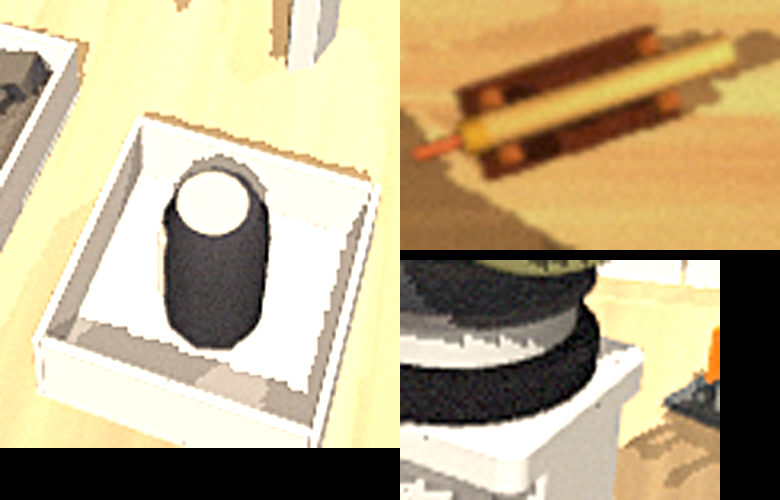

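The core stands upright in the middle of the bin. The flaker lies in its rest with the copper tip towards +y and the handle centre near (0.4745,-0.328). I'll move to it.

Request:
move_arm:
  increments:
    - [0.68,-0.3,0.15,0,0,0,0]
    - [0.68,-0.6,0.3,0,0,0,0]
    - [0.68,-0.65,0.325,0,0,0,0]
    - [0.68,-0.65,0.325,0,0,0,0]
    - [0.68,-0.65,0.325,0,0,0,0]
    - [0.68,-0.65,0.325,0,0,0,0]
    - [0.68,-0.65,0.325,0,0,0,0]
    - [0.68,-0.65,0.325,0,0,0,0]
    - [0.68,-0.65,0.325,0,0,0,0]
    - [0.68,-0.65,0.325,0,0,0,0]
    - [0.68,-0.65,0.325,0,0,0,0]
    - [0.68,-0.65,0.325,0,0,0,0]
    - [0.68,-0.65,0.325,0,0,0,0]
    - [0.68,-0.65,0.325,0,0,0,0]
    - [0.68,-0.65,0.325,0,0,0,0]
    - [0.68,-0.65,0.325,0,0,0,0]
    - [0.68,-0.65,0.325,0,0,0,0]
    - [0.68,-0.65,0.325,0,0,0,0]
    - [0.68,-0.5,0.25,0,0,0,0]
    - [0.68,-0.31,0.15,0,0,0,0]

```text
time_s: 15.4
ee_pos: [0.4729, -0.3305, 0.2009]
eef_rot: [-3.141, 0.0, 1.195]
force: [-0.3, -0.5, 0.3]
grip_width: 0.064
grip_force: 0.0
```

Request:
move_arm:
  increments:
    - [0.68,0,0,0,0,0,-0.08]
    - [0.68,0,0,0,0,0,-0.1]
    - [0.68,0,0,0,0,0,-0.1]
    - [0.68,0,0,0,0,0,-0.1]
    - [0.68,0,0,0,0,0,-0.1]
    - [0.68,0,0,0,0,0,-0.1]
    - [0.68,0,0,0,0,0,-0.11]
    - [0.68,0,0,0,0,0,0]
    - [0.68,0,0,0,0,0,0]

```text
time_s: 16.3
ee_pos: [0.4735, -0.3284, 0.2013]
eef_rot: [-3.141, -0.0, 1.883]
force: [-0.9, -0.6, 0.8]
grip_width: 0.0638
grip_force: 0.0
```

```bash
python3 - <<'E'
from h import *
go(.4745,-.328,.022,1.886)
E
```

```text
t 16.3 pos [ 0.4735 -0.3284  0.2013] yaw [-3.141 -0.     1.883] shift [0.   0.02 3.59] after turn [0.   0.02 3.59] rot [-0.    -0.    -0.003] w 0.06375228667428165 f [-0.9 -0.6  0.8]
```

Request:
move_arm:
  increments:
    - [0.68,0,0.02,0.3,0,0,0]
    - [0.68,0,0,0.4,0,0,0]
    - [0.68,0,0,0.4,0,0,0]
    - [0.68,0,0,0.4,0,0,0]
    - [0.68,0,0,0.4,0,0,0]
    - [0.68,0,0,0.4,0,0,0]
    - [0.68,0,0,0.4,0,0,0]
    - [0.68,0,0,0.3,0,0,0]
    - [0.68,0,0,0.3,0,0,0]
    - [0.68,0,0,0.2,0,0,0]
    - [0.68,0,0,0.06,0,0,0]
    - [0.68,0,0,0,0,0,0]
    - [0.68,0,0,0,0,0,0]
    - [0.3,0,0,0,0,0,0]
    - [0,0,0,0,0,0,0]
    - [0,0,0,0,0,0,0]
    - [0,0,0,0,0,0,0]
    - [0,0,0,0,0,0,0]
    - [0,0,0,0,0,0,0]
    - [0,0,0,0,0,0,0]
  force: 50

```text
time_s: 18.3
ee_pos: [0.4751, -0.3278, 0.0235]
eef_rot: [3.142, -0.0, 1.887]
force: [-0.1, -0.7, -0.8]
grip_width: 0.0206
grip_force: 50.0
```

Request:
move_arm:
  increments:
    - [0,0,0,-0.1,0,0,0]
    - [0,0,0,-0.2,0,0,0]
    - [0,0,0,-0.3,0,0,0]
    - [0,0,0,-0.4,0,0,0]
    - [0,0,0,-0.4,0,0,0]
    - [0,0,0,-0.4,0,0,0]
    - [0,0,0,-0.4,0,0,0]
    - [0,0,0,-0.4,0,0,0]
    - [0,0,0,-0.4,0,0,0]
    - [0,0,0,-0.3,0,0,0]
    - [0,0,0,-0.2,0,0,0]
    - [0,0,0,0,0,0,0]

```text
time_s: 19.5
ee_pos: [0.4754, -0.3281, 0.2004]
eef_rot: [3.14, 0.002, 1.887]
force: [0.3, 0.5, -0.5]
grip_width: 0.021
grip_force: 50.0
```

```bash
python3 - <<'E'
from h import *
go(.561,.0457,.2,1.197)
t=ctrl.camera('top');s=ctrl.camera('side')
Y=([26,190,110],[34,255,255])
T=[c for c,a in yel(t,*Y) if 220<c[0]<290 and 150<c[1]<215]
S=[c for c,a in yel(s,*Y) if 205<c[0]<290 and 190<c[1]<265]
for u in T:
    for v in S:
        x,e=tri(t,u,s,v)
        if e<.01:print('tri',x.round(4),e.round(4))
im=np.zeros((600,800,3),np.uint8)
c=lambda p,x,y,w,h,f:cv2.resize(p['color'][y:y+h,x:x+w],None,fx=f,fy=f,interpolation=cv2.INTER_CUBIC)
im[:420,:490]=c(t,220,150,70,60,7)
im[:240,490:790]=c(s,205,190,75,60,4)
im[245:595,490:790]=c(s,270,60,120,140,2.5)
cv2.imwrite('pics/z3.png',cv2.convertScaleAbs(im,alpha=1.4))
E
```

```text
t 19.5 pos [ 0.4754 -0.3281  0.2004] yaw [3.140e+00 2.000e-03 1.887e+00] shift [ 6.57  3.95 -0.  ] after turn [ 7.58 -1.14  0.01] rot [0.002 0.002 0.69 ] w 0.021032970610476123 f [ 0.3  0.5 -0.5]
tri [0.5906 0.0878 0.0689] 0.0007
tri [ 0.5535 -0.0057  0.0691] 0.0013
```

View pics/z3.png

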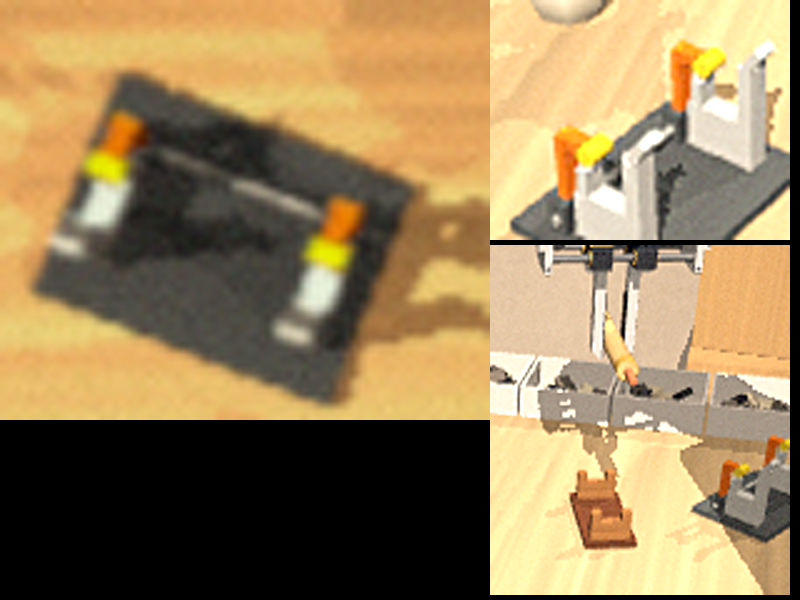

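```bash
python3 - <<'E'
from h import *
t=ctrl.camera('top');s=ctrl.camera('side')
yaw=-.377;m=np.array([.57205,.04105]);X=np.array([np.cos(yaw),np.sin(yaw)]);Yv=np.array([-X[1],X[0]])
o=m-.012*X;print(o)
def W(x,y,z):return np.r_[o+x*X+y*Yv,z]
im=np.zeros((600,800,3),np.uint8)
for p,(x0,y0,w,h,f),off in((t,(222,155,60,56,6.5),0),(s,(208,195,80,72,5),392)):
    c=cv2.convertScaleAbs(cv2.resize(p['color'][y0:y0+h,x0:x0+w],None,fx=f,fy=f,interpolation=cv2.INTER_CUBIC),alpha=1.3)
    def L(pts,col):
        q=np.array([(proj(p,W(*a))-[x0,y0]+.5)*f for a in pts])
        cv2.polylines(c,[np.round(q*8).astype(np.int32)],False,col,1,cv2.LINE_AA,3)
    for y in (57,-43):
        y/=1000;L([(.013,y,.055),(.013,y,.038),(-.013,y,.038),(-.013,y,.078)],(0,0,255))
    for y in(-.05,.05):
        L([(.012,y-.008,.0665),(.012,y+.008,.0665)],(255,0,0)); L([(.006,y-.008,.0665),(.006,y+.008,.0665)],(255,0,255))
    L([(.032,-.05,.017),(.032,.05,.017)],(0,255,0))
    im[:c.shape[0],off:off+c.shape[1]]=c[:, :800-off]
cv2.imwrite('pics/z4.png',im)
E
```

```text
[0.56089272 0.04546759]
```

View pics/z4.png

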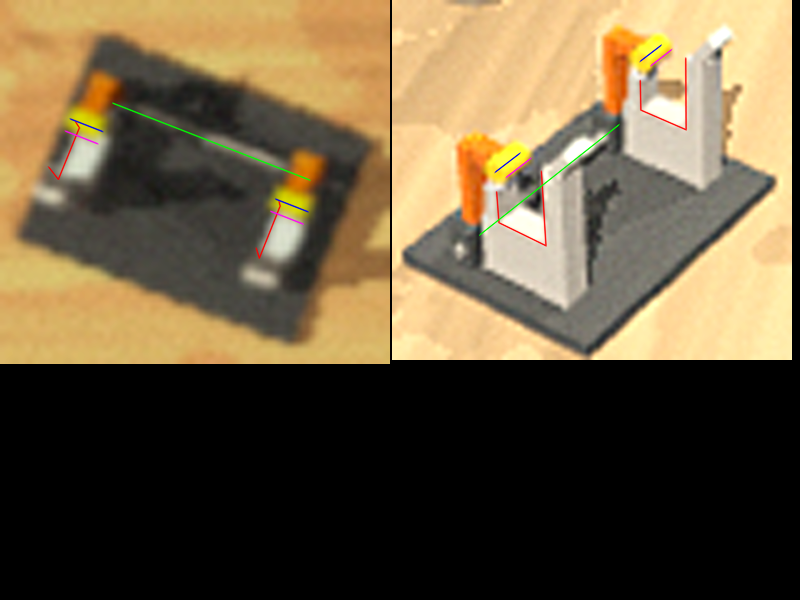

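The overlay matches the clip to within about 3 mm. I'll carry the flaker above the clip and watch the forces on the way down.

Request:
move_arm:
  increments:
    - [0,0.2,0.12,0,0,0,0]
    - [0,0.4,0.24,0,0,0,0]
    - [0,0.5,0.3,0,0,0,0]
    - [0,0.5,0.3,0,0,0,0]
    - [0,0.5,0.3,0,0,0,0]
    - [0,0.5,0.3,0,0,0,0]
    - [0,0.5,0.3,0,0,0,0]
    - [0,0.5,0.3,0,0,0,0]
    - [0,0.5,0.3,0,0,0,0]
    - [0,0.5,0.3,0,0,0,0]
    - [0,0.5,0.3,0,0,0,0]
    - [0,0.5,0.3,0,0,0,0]
    - [0,0.5,0.3,0,0,0,0]
    - [0,0.4,0.24,0,0,0,0]
    - [0,0.4,0.24,0,0,0,0]
    - [0,0.17,0.11,0,0,0,0]

```text
time_s: 21.3
ee_pos: [0.5669, 0.0764, 0.198]
eef_rot: [-3.141, -0.0, 1.889]
force: [0.0, 0.3, -0.6]
grip_width: 0.0206
grip_force: 50.0
```

Request:
move_arm:
  increments:
    - [0,0,0,0,0,0,0.09]
    - [0,0,0,0,0,0,0.1]
    - [0,0,0,0,0,0,0.1]
    - [0,0,0,0,0,0,0.1]
    - [0,0,0,0,0,0,0.1]
    - [0,0,0,0,0,0,0.1]
    - [0,0,0,0,0,0,0.1]
    - [0,0,0,0,0,0,0]
    - [0,0,0,0,0,0,0]

```text
time_s: 22.2
ee_pos: [0.567, 0.0741, 0.1983]
eef_rot: [-3.141, 0.0, 1.2]
force: [0.2, 0.5, -0.2]
grip_width: 0.0207
grip_force: 50.0
```

```bash
python3 - <<'E'
from h import *
go(.560,.0458,.085,1.194)
s=ctrl.camera('side');t=ctrl.camera('top')
# level check: handle's visible axis in the side view against predicted
p=s;d=ctrl.cut_out('flaker',p);print([round(a['conf'],2) for a in d])
c=cv2.resize(s['color'][90:270,180:330],None,fx=3.3,fy=3.3,interpolation=cv2.INTER_CUBIC)
e=ctrl.get_obs();R=Ro.from_euler('xyz',e['eef_rot']).as_matrix()
g=e['ee_pos']-.0175*R[:,2]
for sg in(-11,0,11):
    q=[(proj(s,g+R[:,0]*k-np.array([0,0,sg/1000]))-[180,90]+.5)*3.3 for k in(-.085,.085,.115)]
    cv2.polylines(c,[np.round(np.array(q)*8).astype(np.int32)],False,(0,0,255),1,cv2.LINE_AA,3)
cv2.imwrite('pics/z5.png',cv2.convertScaleAbs(c,alpha=1.3))
E
```

```text
t 22.2 pos [0.567  0.0741 0.1983] yaw [-3.141  0.     1.2  ] shift [-0.58  0.08  2.27] after turn [-0.58  0.08  2.27] rot [-0.     0.     0.006] w 0.020730123986599496 f [ 0.2  0.5 -0.2]
[0.8, 0.61]
```

View pics/z5.png

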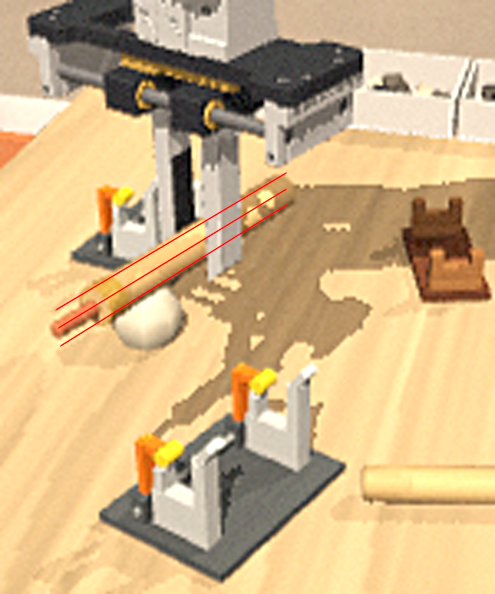

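The tool is held level, and its copper tip at (57,330) matches the prediction. I'll centre it over the clip and descend.

Request:
move_arm:
  increments:
    - [0,-0.2,0.02,0,0,0,0.006]
    - [0,-0.2,0.03,0,0,0,0]
    - [0,-0.18,0.03,0,0,0,0]
    - [0,0,0,0.3,0,0,0]
    - [0,0,0,0.4,0,0,0]
    - [0,0,0,0.4,0,0,0]
    - [0,0,0,0.4,0,0,0]
    - [0,0,0,0.25,0,0,0]
    - [0,0,0,0.1,0,0,0]
    - [0,0,0,0,0,0,0]
    - [0,0,0,0,0,0,0]

```text
time_s: 23.45
ee_pos: [0.5606, 0.0456, 0.1068]
eef_rot: [3.14, -0.0, 1.191]
force: [-0.1, 0.6, -1.0]
grip_width: 0.0208
grip_force: 50.0
```

```bash
python3 - <<'E'
from h import *
go(.560,.0458,.065,1.194)
E
```

```text
t 23.45 pos [0.5606 0.0456 0.1068] yaw [ 3.14  -0.     1.191] shift [-0.   -0.01  0.84] after turn [-0.   -0.01  0.84] rot [ 0.001 -0.    -0.003] w 0.020843748058810438 f [-0.1  0.6 -1. ]
```

Request:
move_arm:
  increments:
    - [0,0,0,0.15,0,0,0]
    - [0,0,0,0.15,0,0,0]
    - [0,0,0,0.15,0,0,0]
    - [0,0,0,0.15,0,0,0]
    - [0,0,0,0.15,0,0,0]
    - [0,0,0,0.05,0,0,0]
    - [0,0,0,0,0,0,0]
    - [0,0,0,0,0,0,0]

```text
time_s: 24.25
ee_pos: [0.5603, 0.0457, 0.0661]
eef_rot: [3.141, -0.0, 1.191]
force: [0.0, -0.3, -0.7]
grip_width: 0.0211
grip_force: 50.0
```

Request:
move_arm:
  increments:
    - [0,0,0,0.06,0,0,0]
    - [0,0,0,0.06,0,0,0]
    - [0,0,0,0,0,0,0]
    - [0,0,0,0,0,0,0]

```text
time_s: 24.65
ee_pos: [0.5602, 0.0457, 0.0599]
eef_rot: [-3.142, 0.0, 1.191]
force: [0.5, -0.3, -0.4]
grip_width: 0.021
grip_force: 50.0
```

Request:
move_arm:
  increments:
    - [0,0,0,0.06,0,0,0]
    - [0,0,0,0,0,0,0]
    - [0,0,0,0,0,0,0]

```text
time_s: 24.95
ee_pos: [0.5595, 0.046, 0.0567]
eef_rot: [-3.14, 0.0, 1.191]
force: [-4.5, 2.6, 1.0]
grip_width: 0.0211
grip_force: 50.0
```

Request:
move_arm:
  increments:
    - [0,0,0,0.06,0,0,0]
    - [0,0,0,0,0,0,0]
    - [0,0,0,0,0,0,0]

```text
time_s: 25.25
ee_pos: [0.5595, 0.046, 0.0536]
eef_rot: [-3.14, 0.0, 1.191]
force: [-5.0, 2.2, -0.5]
grip_width: 0.0205
grip_force: 50.0
```

Request:
move_arm:
  increments:
    - [0,0,0,0.06,0,0,0]
    - [0,0,0,0.06,0,0,0]
    - [0,0,0,0,0,0,0]
    - [0,0,0,0,0,0,0]

```text
time_s: 25.65
ee_pos: [0.5596, 0.046, 0.0476]
eef_rot: [-3.14, 0.0, 1.191]
force: [-3.6, 3.5, -2.4]
grip_width: 0.0212
grip_force: 50.0
```

Request:
move_arm:
  increments:
    - [0,0,0,0.06,0,0,0]
    - [0,0,0,0.06,0,0,0]
    - [0,0,0,0,0,0,0]
    - [0,0,0,0,0,0,0]

```text
time_s: 26.05
ee_pos: [0.56, 0.0458, 0.0418]
eef_rot: [-3.141, 0.0, 1.191]
force: [-3.1, 2.6, -3.1]
grip_width: 0.0206
grip_force: 50.0
```

Request:
move_arm:
  increments:
    - [0,0,0,0.06,0,0,0]
    - [0,0,0,0.06,0,0,0]
    - [0,0,0,0.04,0,0,0]
    - [0,0,0,0,0,0,0]
    - [0,0,0,0,0,0,0]

```text
time_s: 26.55
ee_pos: [0.5605, 0.0456, 0.0342]
eef_rot: [3.141, -0.0, 1.191]
force: [-0.0, 0.9, -1.2]
grip_width: 0.0206
grip_force: 50.0
```

Request:
move_arm:
  increments:
    - [0,0,0,0.03,0,0,0]
    - [0,0,0,0,0,0,0]
    - [0,0,0,0,0,0,0]

```text
time_s: 26.85
ee_pos: [0.5602, 0.0457, 0.0325]
eef_rot: [3.141, -0.0, 1.191]
force: [0.2, 0.5, -0.7]
grip_width: 0.0206
grip_force: 50.0
```

Request:
move_arm:
  increments:
    - [0,0,0,0.03,0,0,0]
    - [0,0,0,0,0,0,0]
    - [0,0,0,0,0,0,0]

```text
time_s: 27.15
ee_pos: [0.5604, 0.0457, 0.0314]
eef_rot: [3.141, -0.0, 1.191]
force: [-2.3, -0.7, 5.1]
grip_width: 0.021
grip_force: 50.0
```

It is seated, with 5 N upward. I'll release it.

Request:
move_arm:
  increments:
    - [0.5,0,0,0,0,0,0]
    - [0.5,0,0,0,0,0,0]
    - [0.5,0,0,0,0,0,0]
    - [0.5,0,0,-0.1,0,0,0]
    - [0.5,0,0,-0.2,0,0,0]
    - [0.5,0,0,-0.3,0,0,0]
    - [0.5,0,0,-0.4,0,0,0]
    - [0.5,0,0,-0.4,0,0,0]
    - [0.5,0,0,-0.4,0,0,0]
    - [0.5,0,0,-0.4,0,0,0]
    - [0.5,0,0,-0.4,0,0,0]
    - [0.5,0,0,-0.4,0,0,0]
    - [0.5,0,0,-0.3,0,0,0]
    - [0.5,0,0,-0.1,0,0,0]
    - [0.5,0,0,0,0,0,0]
    - [0.5,0,0,0,0,0,0]

```text
time_s: 28.75
ee_pos: [0.5599, 0.0457, 0.2005]
eef_rot: [-3.141, 0.0, 1.191]
force: [-0.2, -0.2, -0.7]
grip_width: 0.047
grip_force: 0.0
```

```bash
python3 - <<'E'
from h import *
s=ctrl.camera('side')
c=cv2.resize(s['color'][170:420,190:350],None,fx=2.4,fy=2.4,interpolation=cv2.INTER_CUBIC)
d=cv2.resize(s['color'][180:270,200:290],None,fx=4.4,fy=4.4,interpolation=cv2.INTER_CUBIC)
im=np.zeros((600,790,3),np.uint8);im[:c.shape[0],:384]=c;im[:396,390:786]=d
cv2.imwrite('pics/z6.png',cv2.convertScaleAbs(im,alpha=1.2))
E
```

```text
(no output)
```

View pics/z6.png

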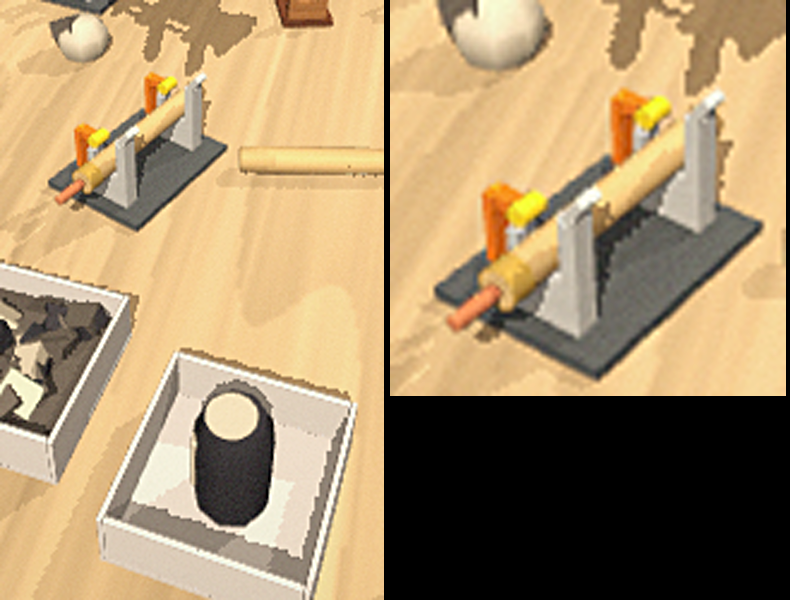

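```bash
python3 - <<'E'
from h import *
s=ctrl.camera('side');yaw=-.377
w=atz(s,(214.1,253.9),.049)[:2]-[.5609,.0455];y=w@[-np.sin(yaw),np.cos(yaw)];print('tip y',y,'x',w@[np.cos(yaw),np.sin(yaw)])
if abs(y-.115)<.018: print(ctrl.hand_in())
E
```

```text
tip y 0.11889955534329465 x -0.0029279899586298363
the job is handed in; nothing more can be done
None
```

The job is handed in, with no verdict shown: the flint core stands upright in the empty bin, the flaking tool lies level in the clip about 4 mm off centre along it, and the jaw looks closed over it; the run took about 29 s.

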